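Nip an unmarked cable lug in the bench caliper

TASK

Three unmarked copper cable lugs lie to the right of the bench caliper; measure the barrel of the one nearest the caliper and leave the other two where they are. Lay it flat on the caliper's plate with the open end of its round barrel well in between the jaws (past the middle of their length) and let go of it, then slide the moving jaw shut until both jaws nip the barrel, firmly enough to register but gently, as copper is soft. Leave it nipped there, square to the jaws, for the reading.

Things in the scene. Friction and masses are not known exactly. Their poses are not given: they have to be found in the camera images.
- caliper: bench caliper fixed to the table: steel caliper mounted level over a dark steel base plate 240 x 300 x 12 mm. Origin: centre of the plate's underside, on the table; plate top at z = 0.012. Own x points from jaw tips to beam (away from the robot), own y along the beam, the way the jaw opens. The jaws span x 0.015 (tips) to 0.078 (beam), z 23 to 33 mm; between them the plate is bare.
- plate_top (a point): centre of the plate's top face, 12 mm above the table. The beam (24 mm wide, 8 mm thick, 24 to 32 mm above the table) runs along caliper y at x = 0.090, from y = -0.125 to 0.185; a clamp block up to 42 mm high holds it at y = -0.108 and at y = 0.137.
- fixed_jaw: the fixed jaw, part of the caliper: 63 mm long, 10 mm thick, 11 mm wide at the tip, 18 mm at the root. Its flat inner face looks to +y, at caliper y = -0.085. Origin on that face's plane (x and z as the caliper's origin), axes as the caliper's.
- moving_jaw: the moving jaw, of the same form, carried by the slide. Its flat inner face looks to -y, at caliper y = -0.085 + joint value. Origin on that face's plane (x and z as the caliper's origin), axes as the caliper's.
- slide (a joint): gap between the jaws' inner faces, m: 0 shut, at most 0.115, 0.06 to 0.095 at the start; grows as the jaw opens to caliper +y. The slide is stiff (2.5 N of friction) and stays where left. A lug shoved along the plate adds 1 to 5 N before it meets the fixed jaw; nipping it then wants 10 to 16 N in all along the slide. Above 20 N between a jaw and a lug the copper is marked.
- slide_grip (a point): middle of the slide's body (the block with the display, straddling the beam; carries the moving jaw): 48 mm wide along caliper x, 80 mm long along y, 17 to 41 mm above the table. The point is 28 mm above the table, 50 mm to +y of the moving jaw's face. Here it can be pinched from above across its 48 mm; its sides are free from 18 to 82 mm behind that face.
- lug_a: a copper cable lug, 160 mm long, loose, flat on the table, 0.25 to 0.7 kg. Origin: middle of its underside, z up. From +x to -x: open round tube (barrel), x 0.080 to -0.015, its underside level with the palm's; sloping neck 20 mm; flat palm 45 mm long, 44 mm wide, 7 mm thick, with a stud hole. Its barrel is 25 to 37 mm in diameter: not known before it is measured. Centre of mass near x = 0.015.
- lug_b: a lug of the same form, length and palm, its barrel also 25 to 37 mm in diameter (no two alike), not known before it is measured. Which of the three lies nearest the caliper differs each time. Origin and axes as of lug_a.
- lug_c: a lug of the same form, length and palm, its barrel also 25 to 37 mm in diameter (no two alike), not known before it is measured. Which of the three lies nearest the caliper differs each time. Origin and axes as of lug_a.
- lug_a_mouth (a point): the open end of lug_a's barrel: 80 mm to +x of the lug's origin, level with its underside, below the barrel's axis.
- lug_b_mouth (a point): the open end of lug_b's barrel: 80 mm to +x of the lug's origin, level with its underside, below the barrel's axis.
- lug_c_mouth (a point): the open end of lug_c's barrel: 80 mm to +x of the lug's origin, level with its underside, below the barrel's axis.
There are look-alikes about, which are no part of the job. What is shaped like the lug_a but yellow is not meant.

How it is judged:
By the outcome, as a careful person would: the job done as asked, in the order asked, and still so for the second after the job is handed in, with the robot touching nothing.
It also fails if it takes over 61 s, if anything falls off the work surface, if the arm or the gripper's body presses on something with over 40 N, if the wrist force passes 120 N, or if a joint passes its speed limit or range.

ROBOT

A 6-joint arm with a two-finger parallel gripper is mounted at the origin on the work surface. World frame = base frame: x ahead of the robot, y to its left, z up, the work surface at z = 0. Lengths are in mm, angles in rad, forces in N, time in s.
With the tool pointing down it reaches from about 350 to 875 mm from the base axis. Payload 4.2 kg.
Tool frame: the origin (TCP) lies midway between the tips of the shut fingers; the grasp point (between the pads) lies 19 mm behind it (arm.tcp_to_grasp is the distance from the TCP to the grasp point, in mm); z points along the fingers, y is the line along which they close (so a half turn about z gives the same grasp; the last joint's range is limited). The gripper opens to 85 mm and grips with 20 to 120 N. Pads are 22 mm wide; open, the fingers measure 114 mm over their backs; the gripper's body (76 mm by 85 mm) begins 54 mm behind the grasp point. The pads swing forward as they close: fully open they stand 13 mm farther back than shut.
Start: joints at [-0.988, 0.385, 0.008, 0, -1.194, -0.259], TCP at [198.872, -592.494, 200.212] pointing down, gripper open.
Joint ranges: [-3.14, 3.14], [-1.21, 2.06], [-1.07, 1.41], [-3.16, 2.05], [-2.99, -0.16], [-3.1, 3.1]. Speed limits (rad/s): [2.79, 2.79, 3.14, 3.14, 3.14, 3.14].

INTERFACE

Orientations are given as a unit quaternion [x, y, z, w].
In Python, from bench import arm, get_image gives the robot as it stands.
- The arm moves only by the tool drive_tool, never from a script. Its argument "deltas" is a list of rows, each a list of 2 entries, a list of its own where there are three numbers: the shift along the tool's x, y, z in cm, then the turn, a rotation vector about the tool's x, y, z in degrees. In form: [[[x, y, z], [ax, ay, az]], ...]. A call has 1 to 12 rows; each row shifts and turns the commanded pose from where the row before left it, along the tool's axes as they then stand; what a row does not reach is not made up. A row lasts 1/10 s, in which the tool goes at most 50 mm and 8.59 degrees, less where a joint would pass 70% of its speed; a pose out of reach is approached as far as the arm can. A call with a gripper value outside its range is refused whole. "claw" is the finger opening in cm, from 0 to 8.54, set as the call begins (left out, the last holds). The fingers move at their own pace and stop on an object; the grip force is fixed at half the most. Time passes only in rows, so rows that do not move let the fingers close. It gives the time, the measured TCP pose, the force, the opening and the grip force at its end, in the units of the state.
- arm.read_state(): the state, without advancing time (a new reading comes with each control period).
- get_image(name): name is "side" or "top"; returns a dict with "img" (384x512x3 uint8, red, green, blue), "fx", "fy", "cx", "cy" (pixels), "D" ([k1, k2, p1, p2, k3] as OpenCV has them; the pictures are not rectified), "eye" and "orientation" of the camera in the world. Camera axes: x right, y down, z forward; pixel columns grow to the right and rows downward; lengths in mm; the calibration is good to about 2 mm. A picture is of the moment at which its call begins. There is no depth.
- arm.job_done(): hands the job in; it is judged then, once.
The state is a dict: "clock": time; "joints": joint angles; "joint_vel": joint speeds; "joint_efforts": joint torques, N m; "position": TCP position; "ee_rot": TCP orientation; "contact_force": force on the tool from outside, world axes, zero at the start; "wrist_torque": the same for the moment, N m; "gripper_width": finger opening in mm; "grasp_force": force on a finger pad.
Only numpy, scipy, OpenCV 4.12 (cv2) and the standard library are available. Lean on these libraries where they do the work, as an engineer would, in place of code of your own. Each camera call takes 0.05 s, during which the arm holds its last target. There are 200 camera calls.

## Working session

There is one attempt and no reset: what is moved stays moved. The work goes in short steps, Python scripts to look and compute and a tool call to move; the robot and the scene stay as the last step left them, time stands still between calls to the robot, and variables do not carry over. Pictures are saved under pics/ and viewed, at most 10 in all, crops included, and the job is handed in when it is done.

Besides the shell and the picture viewer there is one more tool, called after "Call:" as name(argument=value, ...), one argument or row to a line, values as JSON. drive_tool: Moves the arm, as the interface text tells. Its arguments: {"type":"object","properties":{"deltas":{"type":"array"},"claw":{"type":"number"}},"required":["deltas"]}

```bash
mkdir -p pics; ls
cat > h.py <<'E'
import numpy as np,cv2,pickle
from scipy.spatial.transform import Rotation as R
def grab(n,fn):
    from bench import get_image
    d=get_image(n); cv2.imwrite(f'pics/{fn}.png',d['img'][:,:,::-1]); pickle.dump(d,open(f'pics/{fn}.pkl','wb')); return d
def load(fn): return pickle.load(open(f'pics/{fn}.pkl','rb'))
def K(d): return np.array([[d['fx'],0,d['cx']],[0,d['fy'],d['cy']],[0,0,1.]])
def rot(d): return R.from_quat(d['orientation']).as_matrix()
def px2w(d,uv,z):
    p=cv2.undistortPoints(np.array(uv,float).reshape(-1,1,2),K(d),np.array(d['D'],float))[:,0]
    r=np.c_[p,np.ones(len(p))]@rot(d).T; e=np.array(d['eye'],float)
    return e+r*((np.broadcast_to(z,len(p))-e[2])/r[:,2])[:,None]
def w2px(d,P):
    M=rot(d).T; t=-M@np.array(d['eye'],float)
    return cv2.projectPoints(np.array(P,float).reshape(-1,1,3),cv2.Rodrigues(M)[0],t,K(d),np.array(d['D'],float))[0][:,0]
E
python3 - <<'E'
from h import *
from bench import arm
for n in('side','top'):
    d=grab(n,n+'0'); print(n,{k:np.round(d[k],3) for k in d if k!='img'})
    if n=='top': a=d['img']
    else: b=d['img']
print(arm.read_state())
cv2.imwrite('pics/top0x.png',cv2.resize(a[:,:,::-1],(800,600),interpolation=cv2.INTER_CUBIC))
E
```

```text
pics
side {'fx': np.float64(453.209), 'fy': np.float64(453.209), 'cx': np.float64(248.22), 'cy': np.float64(189.925), 'D': array([-0.049,  0.   ,  0.   ,  0.   ,  0.   ]), 'eye': array([  263.794, -1140.248,   726.363]), 'orientation': array([ 0.878, -0.058,  0.034, -0.475])}
top {'fx': np.float64(380.017), 'fy': np.float64(380.017), 'cx': np.float64(256.164), 'cy': np.float64(190.79), 'D': array([-0.108,  0.   ,  0.   ,  0.   ,  0.   ]), 'eye': array([ 167.18 , -128.807, 1103.063]), 'orientation': array([ 0.721, -0.684,  0.077, -0.079])}
{'clock': 0.1, 'joints': array([-9.88407789e-01,  3.85482565e-01,  6.76711415e-03, -4.30928516e-04,
       -1.19400293e+00, -2.58604044e-01]), 'joint_vel': array([-4.29891385e-04, -3.49522639e-03,  1.09621588e-03,  9.76175741e-04,
        7.61196820e-05,  6.49264354e-05]), 'joint_efforts': array([ 1.08700831e-03, -3.93320060e+01,  1.88929528e+01,  4.19788375e+00,
       -2.57422740e-03,  5.98805954e-06]), 'position': array([ 198.67809138, -591.9681565 ,  199.23169344]), 'ee_rot': array([-1.61107489e-01,  9.86936378e-01,  9.59060976e-04, -2.09476980e-04]), 'contact_force': array([-0.82683584, -0.56516852,  0.23420017]), 'wrist_torque': array([-0.00717578,  0.00668488,  0.02488001]), 'grasp_force': 0.0, 'gripper_width': 85.2536358333316}
```

View pics/top0x.png

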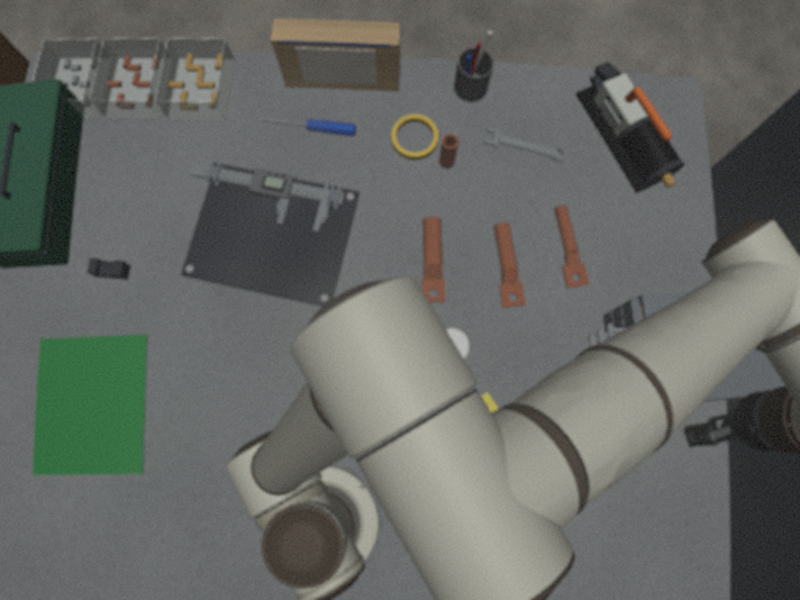

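View pics/side0.png

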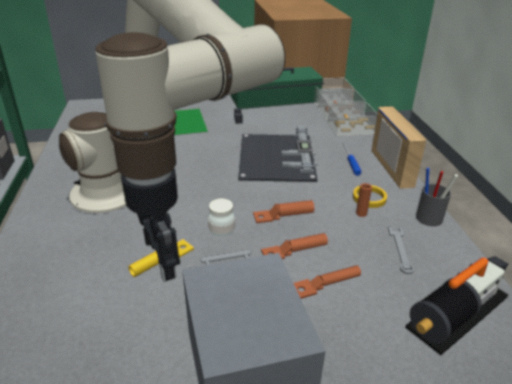

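The top view (800x600) shows these candidates for the target:
- Copper lugs at (432,260), (510,265) and (572,245).
- A yellow lug at (490,400), which is excluded.
- A short copper tube at (449,150), which is not a lug.

The caliper plate is centred near (272,235), with the fixed jaw at (325,205) and the moving jaw at (283,210). The lug nearest the caliper is the one at (432,260), so I'll check it in a close crop.

Run:
```python
from h import *
d=load('top0'); a=d['img'][95:200,110:310,::-1]
a=cv2.resize(a,(800,420),interpolation=cv2.INTER_CUBIC)
a=cv2.convertScaleAbs(a,alpha=1.5,beta=0)
cv2.imwrite('pics/top0c.png',a)
# copper mask rough stats
hsv=cv2.cvtColor(d['img'],cv2.COLOR_RGB2HSV)
m=((hsv[...,0]<12)&(hsv[...,1]>90)&(hsv[...,2]>60)).astype(np.uint8)
n,l,s,c=cv2.connectedComponentsWithStats(m)
for i in range(1,n):
    if s[i,4]>150: 
        ys,xs=np.where(l==i); print(s[i],c[i].round(1)); 
        if 120<ys.mean()<200:
            P=px2w(d,np.c_[xs,ys],8); mu=P[:,:2].mean(0); w,v=np.linalg.eigh(np.cov(P[:,:2].T)); ax=v[:,1]*np.sign(v[0,1]); t=(P[:,:2]-mu)@ax
            print(mu.round(1),np.degrees(np.arctan2(ax[1],ax[0])).round(1),t.min().round(1),t.max().round(1))
```

```text
[401  55  29  35 264] [416.3  71.9]
[356 132  20  51 412] [364.7 159.8]
[ 527.7 -444.3] 11.0 -70.5 90.8
[270 139  14  54 528] [276.7 165.9]
[ 493.8 -177.2] 3.8 -81.0 85.1
[317 143  19  53 485] [325.  170.4]
[ 487.6 -322.9] 8.7 -76.0 87.2
```

View pics/top0c.png

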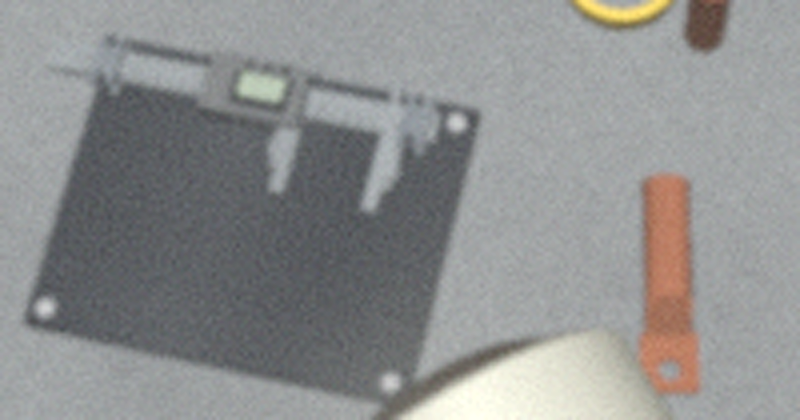

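Run:
```python
from h import *
from scipy.optimize import least_squares
d=load('top0'); c=lambda L:np.array([[110+(x+.5)/4-.5,95+(y+.5)/4-.5] for x,y in L])
pl=c([(108,37),(478,108),(25,322)]); W=px2w(d,pl,12); print(W.round(1), [np.linalg.norm(W[0]-W[1]),np.linalg.norm(W[0]-W[2])])
loc=np.array([[120,150],[120,-150],[-120,150.]])
f=lambda p:(np.c_[np.cos(p[2])*loc[:,0]-np.sin(p[2])*loc[:,1]+p[0],np.sin(p[2])*loc[:,0]+np.cos(p[2])*loc[:,1]+p[1]]-W[:,:2]).ravel()
r=least_squares(f,[450,100,0]); p=r.x; print('cal',p[:2].round(1),np.degrees(p[2]).round(2),r.fun.round(1))
Rz=np.array([[np.cos(p[2]),-np.sin(p[2])],[np.sin(p[2]),np.cos(p[2])]])
tl=lambda P:((P[:,:2]-p[:2])@Rz).round(1)
# fixed jaw tip inner/outer (z33), moving jaw tip, slide ends(z41)
print('jaws',tl(px2w(d,c([(362,210),(378,213),(268,191),(284,193),(377,135),(297,128)]),33)))
print('slide corners',tl(px2w(d,c([(198,107),(295,125),(305,68),(210,52)]),41)))
e=px2w(d,c([(654,393),(699,390)]),7); print('palm',e.round(1),np.linalg.norm(e[0]-e[1]))
for D in(25,31,37):
    m=px2w(d,c([(667,176)]),D); q=px2w(d,c([(645,200),(690,200)]),D/2); ax=m[0]-e.mean(0); print(D,m.round(1),np.linalg.norm(ax[:2]),np.degrees(np.arctan2(ax[1],ax[0])),np.linalg.norm(q[0]-q[1]),q.round(1).tolist())
```

```text
[[673.8 271.6  12. ]
 [626.5 -25.2  12. ]
 [438.9 305.1  12. ]] [np.float64(300.4863827060479), np.float64(237.2061029326099)]
cal [532.5 140.6] -8.88 [ 0.4 -1.3  1.4 -0.9 -1.9  2.2]
jaws [[ 13.1 -86.2]
 [ 13.2 -98.4]
 [ 13.4 -13.4]
 [ 14.3 -25.6]
 [ 73.3 -82.9]
 [ 66.7 -22.1]]
slide corners [[ 65.4  53.9]
 [ 65.8 -22.2]
 [112.3 -17.9]
 [110.8  57.1]]
palm [[ 410.1 -170.     7. ]
 [ 414.1 -203.1    7. ]] 33.38705707408304
25 [[ 573.6 -172.2   25. ]] 162.10195871707978 5.0776986150359384 34.12662845000509 [[558.1, -156.8, 12.5], [560.0, -190.9, 12.5]]
31 [[ 571.3 -171.9   31. ]] 159.87090632234987 5.235640726643772 34.0327504543045 [[557.0, -156.7, 15.5], [558.9, -190.7, 15.5]]
37 [[ 569.1 -171.7   37. ]] 157.6411031515508 5.3980522234220985 33.93887245860388 [[556.0, -156.6, 18.5], [557.8, -190.5, 18.5]]
```

Call:
drive_tool(
  deltas=[
    [[0,0,-3],[0,0,7.35]],
    [[0,0,-3],[0,0,7.35]],
    [[0,4,0],[0,0,0]],
    [[0,4,0],[0,0,0]],
    [[0,4,0],[0,0,0]],
    [[0,4,0],[0,0,0]],
    [[0,4,0],[0,0,0]],
  ],
  claw=8.5,
)

```text
clock: 0.8
position: [184.9, -391.2, 259.6]
ee_rot: [-0.033, 0.999, 0.0, -0.0]
contact_force: [-0.6, 0.6, -0.1]
gripper_width: 84.8
grasp_force: 0.0
```

Call:
drive_tool(
  deltas=[
    [[-4,2.4,0],[0,0,0]],
    [[-4,2.4,0],[0,0,0]],
    [[-4,2.4,0],[0,0,0]],
    [[-4,2.4,0],[0,0,0]],
    [[-4,2.4,0],[0,0,0]],
    [[-4,2.4,0],[0,0,0]],
    [[-4,2.4,0],[0,0,0]],
    [[-4,2.4,0],[0,0,0]],
    [[0,0,4],[0,0,0]],
    [[0,0,4],[0,0,0]],
    [[0,0,4],[0,0,0]],
    [[0,0,2],[0,0,0]],
  ],
)

```text
clock: 2.0
position: [489.1, -179.2, 116.2]
ee_rot: [-0.033, 0.999, 0.001, -0.003]
contact_force: [-0.8, 0.0, 1.0]
gripper_width: 84.6
grasp_force: 0.0
```

```bash
cat >> h.py <<'E'
def to(s,xyz,yaw_y):
    "tool-frame delta in cm and turn about tool z in deg; yaw_y = world angle of tool y"
    M=R.from_quat(s['ee_rot']).as_matrix(); y=M[:,1]; a=np.degrees(np.arctan2(y[1],y[0]))
    print('pos',s['position'].round(1),'yawy',a.round(2),'tilt',M[:,2].round(4),'delta cm',(M.T@(np.array(xyz)-s['position'])/10).round(2),'turn',round(-(yaw_y-a),2),'clock',round(s['clock'],2))
E
python3 - <<'E'
from h import *
from bench import arm
to(arm.read_state(),[493,-178,60],93.8)
for n in('side','top'): grab(n,n+'1')
a=load('top1')['img'][95:245,170:370,::-1]; b=load('side1')['img'][110:260,190:390,::-1]
a=cv2.convertScaleAbs(a,alpha=1.5)
cv2.imwrite('pics/c1.png',np.hstack([cv2.resize(i,(400,300),interpolation=cv2.INTER_CUBIC) for i in(a,b)]))
E
```

```text
pos [ 489.1 -179.2  116.2] yawy 93.83 tilt [-0.0069  0.0014 -1.    ] delta cm [-0.43  0.08  5.62] turn 0.03 clock 2.0
```

View pics/c1.png

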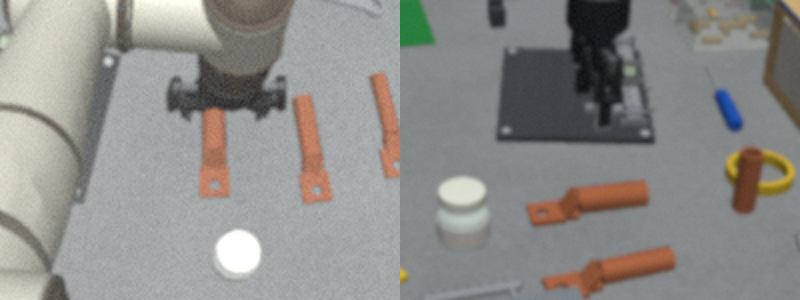

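The crop shows the gripper above the target lug. In the top view its palm end runs from (202,195) to (229,193). In the side view the barrel mouth is at about (648,192) and the palm tip at (530,213).

Run:
```python
from h import *
d=load('top1'); 
c=lambda L,o:np.array([[o[0]+(x+.5)/2-.5,o[1]+(y+.5)/2-.5] for x,y in L])
e=px2w(d,c([(201,196),(230,194)],(170,95)),7); print(e.round(1),np.linalg.norm(e[0]-e[1]),e.mean(0).round(1))
# side silhouette mask vs model
s=load('side0'); hsv=cv2.cvtColor(s['img'],cv2.COLOR_RGB2HSV); m=((hsv[...,0]<14)&(hsv[...,1]>90)).astype(np.uint8)
n,l,st,ce=cv2.connectedComponentsWithStats(m)
t0=load('top0'); hs=cv2.cvtColor(t0['img'],cv2.COLOR_RGB2HSV); mt=((hs[...,0]<14)&(hs[...,1]>85)).astype(np.uint8); lt=cv2.connectedComponents(mt)[1]; mt=(lt==lt[166,277]); ms=(l==l[208,297])
print(mt.sum(),ms.sum())
from scipy.optimize import minimize
def model(p):
    x,y,a,D=p; ca,sa=np.cos(a),np.sin(a)
    th=np.linspace(0,2*np.pi,25)
    cyl=np.array([[X,D/2*np.cos(t),D/2+D/2*np.sin(t)] for X in(80,-15) for t in th])
    neck=np.array([[-15,D/2*np.cos(t),D/2+D/2*np.sin(t)] for t in th]+[[-35,sy,z] for sy in(-22,22) for z in(0,7)])
    palm=np.array([[X,Y,z] for X in(-35,-80) for Y in(-22,22) for z in(0,7)])
    return [np.c_[ca*q[:,0]-sa*q[:,1]+x,sa*q[:,0]+ca*q[:,1]+y,q[:,2]] for q in(cyl,neck,palm)]
def rend(d,p):
    im=np.zeros((384*4,512*4),np.uint8)
    for q in model(p):
        h=cv2.convexHull(((w2px(d,q)+.5)*4).astype(np.float32)).astype(np.int32); cv2.fillConvexPoly(im,h,255)
    return cv2.resize(im,(512,384),interpolation=cv2.INTER_AREA)/255.
bs=lambda m:m.astype(float)
arm_ok=np.ones((384,512)); hsv0=hs
def cost(p,w=(1,1)):
    a=rend(t0,p); b=rend(s,p)
    A=np.abs(a-mt); A[187:,:282]=0   # ignore near arm occlusion
    return w[0]*A.sum()+w[1]*np.abs(b-ms).sum()
for w in((1,1),(1,0),(0,1)):
    r=minimize(cost,[491,-178,np.radians(3.8),32],args=(w,),method='Nelder-Mead',options=dict(initial_simplex=np.array([[491,-178,.066,32],[496,-178,.066,32],[491,-173,.066,32],[491,-178,.11,32],[491,-178,.066,28]])))
    print(w,r.x[:2].round(1),np.degrees(r.x[2]).round(2),r.x[3].round(1),r.fun)
```

```text
[[ 410.1 -161.5    7. ]
 [ 415.3 -204.2    7. ]] 43.03928780921335 [ 412.7 -182.8    7. ]
544 698
(1, 1) [ 491.4 -173.8] 3.93 34.4 227.93333333333334
(1, 0) [ 490.3 -176.6] 2.47 29.1 56.360784313725496
(0, 1) [ 492.5 -170.7] 3.45 33.2 81.80000000000001
```

Call:
drive_tool(
  deltas=[
    [[-0.4,0.35,2.5],[0,0,0]],
    [[0,0,3],[0,0,0]],
    [[0,0,2],[0,0,0]],
    [[0,0,0],[0,0,0]],
    [[0,0,0],[0,0,0]],
    [[0,0,0],[0,0,0]],
  ],
  claw=6.5,
)

```text
clock: 2.7
position: [497.2, -176.3, 47.2]
ee_rot: [-0.034, 0.999, -0.0, 0.002]
contact_force: [-0.3, -0.1, -0.1]
gripper_width: 65.4
grasp_force: 0.0
```

Call:
drive_tool(
  deltas=[
    [[0.4,0.1,1.5],[0,0,0]],
    [[0,0,1.5],[0,0,0]],
    [[0,0,1],[0,0,0]],
    [[0,0,0.5],[0,0,0]],
    [[0,0,0],[0,0,0]],
    [[0,0,0],[0,0,0]],
  ],
)

```text
clock: 3.3
position: [492.2, -175.5, 0.8]
ee_rot: [-0.034, 0.999, -0.0, 0.001]
contact_force: [-0.1, -0.5, -1.0]
gripper_width: 64.7
grasp_force: 0.0
```

Call:
drive_tool(
  deltas=[
    [[0,0,0],[0,0,0]],
    [[0,0,0],[0,0,0]],
    [[0,0,0],[0,0,0]],
    [[0,0,0],[0,0,0]],
    [[0,0,0],[0,0,0]],
    [[0,0,0],[0,0,0]],
    [[0,0,0],[0,0,0]],
  ],
  claw=2.0,
)

```text
clock: 4.0
position: [491.9, -175.0, 1.3]
ee_rot: [-0.034, 0.999, 0.0, 0.0]
contact_force: [-1.9, 2.3, 6.4]
gripper_width: 20.2
grasp_force: 7.4
```

Run:
```python
from h import *
for n in('side','top'): grab(n,n+'2')
a=load('top2')['img'][115:215,200:330,::-1]; b=load('side2')['img'][165:265,220:350,::-1]
a=cv2.convertScaleAbs(a,alpha=1.6);b=cv2.convertScaleAbs(b,alpha=1.4)
cv2.imwrite('pics/c2.png',np.hstack([cv2.resize(i,(400,308),interpolation=cv2.INTER_CUBIC) for i in(a,b)]))
from bench import arm
s=arm.read_state(); print(s['gripper_width'],s['grasp_force'],s['contact_force'])
```

```text
20.267099655183472 7.357876226305962 [-1.66439924  2.66353461  7.6694657 ]
```

View pics/c2.png

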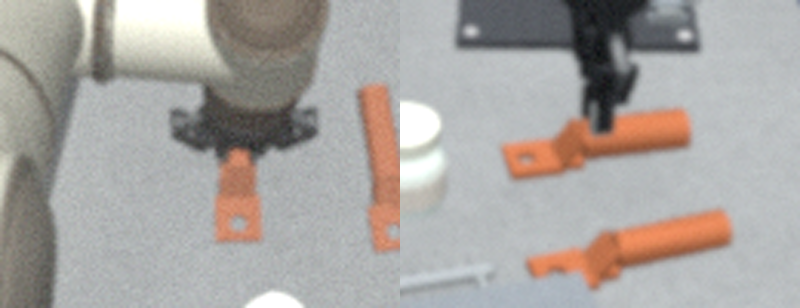

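The side crop shows the finger in front of the barrel with its tip at about (600,130), which is mid-barrel. The lug hasn't moved, and the opening reads 20 mm. I'll compute where the tip should appear.

Run:
```python
from h import *
s=load('side2');o=np.array([220,165]);k=400/130
for z in(0,5,10,15,20,25):
  print(z,[((w2px(s,[[492,y,z]])[0]-o)*k+[400,0]).round(0).tolist() for y in(-175,-187,-195,-200)])
t=load('top2'); e=(np.array([[216,241],[262,240],[240,150]])+.5)/k-.5+[200,115]
print(px2w(t,e,[7,7,30]).round(1))
from bench import arm; print(arm.tcp_to_grasp)
```

```text
0 [[594.0, 155.0], [596.0, 163.0], [598.0, 168.0], [599.0, 172.0]]
5 [[594.0, 150.0], [597.0, 158.0], [599.0, 164.0], [600.0, 167.0]]
10 [[594.0, 146.0], [597.0, 154.0], [599.0, 159.0], [600.0, 163.0]]
15 [[595.0, 141.0], [597.0, 149.0], [599.0, 154.0], [600.0, 158.0]]
20 [[595.0, 136.0], [598.0, 144.0], [599.0, 150.0], [601.0, 153.0]]
25 [[595.0, 132.0], [598.0, 140.0], [600.0, 145.0], [601.0, 148.0]]
[[ 409.3 -160.4    7. ]
 [ 412.6 -204.5    7. ]
 [ 494.5 -178.8   30. ]]
18.700000000000003
```

Run:
```python
from h import *
s=load('side1')
for z in(116,130,140): print(z,[w2px(s,[[489,y,z]])[0].round(1).tolist() for y in(-179,-222,-136)])
a=load('side1')['img'][110:220,250:340,::-1]; b=load('side2')['img'][130:240,250:340,::-1]
cv2.imwrite('pics/c3.png',np.hstack([cv2.convertScaleAbs(cv2.resize(i,(400,489),interpolation=cv2.INTER_CUBIC),alpha=2,beta=10) for i in(a,b)]))
```

```text
116 [[284.2, 179.7], [287.7, 188.8], [281.0, 171.1]]
130 [[284.5, 175.0], [288.0, 184.0], [281.2, 166.5]]
140 [[284.7, 171.6], [288.2, 180.6], [281.4, 163.2]]
```

View pics/c3.png

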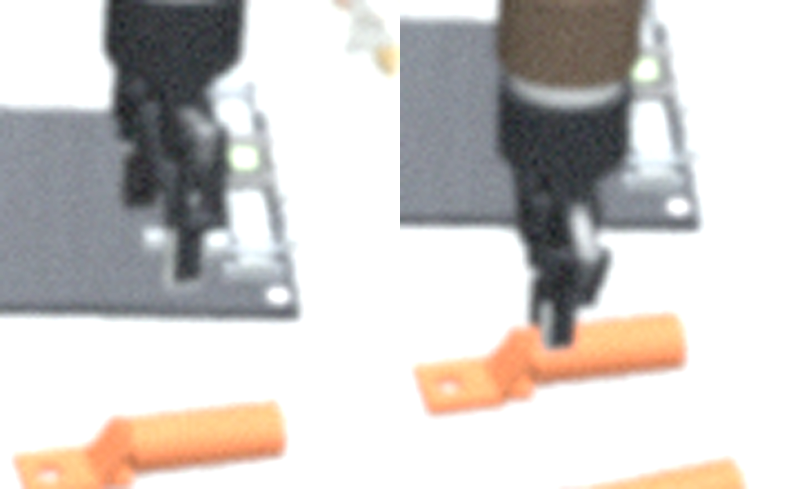

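Both crops show the finger tips roughly 10 px higher than the reported TCP implies. In crop 2 they are pinching the barrel's top chord, which fits the 20 mm opening. I'll check the start picture for the same offset.

Run:
```python
from h import *
s=load('side0'); y=np.array([-.318,.948,0])
for z in(199,212,225,240): print(z,[w2px(s,[np.array([198.7,-592,z])+k*y])[0].round(1).tolist() for k in(-45,45)])
for fn,p in(('side0',0),('side1',1)):
    pass
s=load('side0'); cv2.imwrite('pics/c4.png',cv2.convertScaleAbs(cv2.resize(s['img'][190:310,110:230,::-1],(600,600),interpolation=cv2.INTER_CUBIC),alpha=1.6,beta=10))
```

```text
199 [[170.9, 299.7], [154.3, 264.1]]
212 [[170.1, 293.8], [153.4, 258.4]]
225 [[169.3, 287.7], [152.6, 252.5]]
240 [[168.4, 280.6], [151.5, 245.6]]
```

View pics/c4.png

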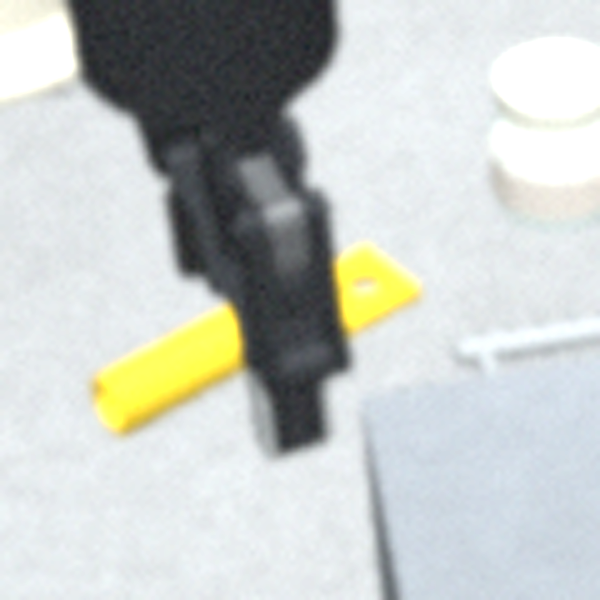

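Call:
drive_tool(
  deltas=[
    [[0,0,0],[0,0,0]],
    [[0,0,0],[0,0,0]],
    [[0,0,0],[0,0,0]],
    [[0,0,0.5],[0,0,0]],
    [[0,0,0.5],[0,0,0]],
    [[0,0,0.4],[0,0,0]],
    [[0,0,0.2],[0,0,0]],
    [[0,0,0.2],[0,0,0]],
    [[0,0,0],[0,0,0]],
  ],
  claw=6.5,
)

```text
clock: 5.0
position: [491.3, -175.4, -18.1]
ee_rot: [-0.034, 0.999, 0.0, -0.0]
contact_force: [0.0, 0.5, 0.3]
gripper_width: 64.9
grasp_force: 0.0
```

Call:
drive_tool(
  deltas=[
    [[0,0,0.2],[0,0,0]],
    [[0,0,0.2],[0,0,0]],
    [[0,0,0],[0,0,0]],
    [[0,0,0],[0,0,0]],
  ],
)

```text
clock: 5.4
position: [491.5, -175.4, -21.8]
ee_rot: [-0.034, 0.999, -0.0, 0.0]
contact_force: [0.8, -0.5, -0.2]
gripper_width: 65.0
grasp_force: 0.0
```

Call:
drive_tool(
  deltas=[
    [[0,0,0],[0,0,0]],
    [[0,0,0],[0,0,0]],
    [[0,0,0],[0,0,0]],
    [[0,0,0],[0,0,0]],
    [[0,0,0],[0,0,0]],
    [[0,0,0],[0,0,0]],
    [[0,0,0],[0,0,0]],
  ],
  claw=1.5,
)

```text
clock: 6.1
position: [491.7, -175.4, -21.3]
ee_rot: [-0.034, 0.999, -0.0, 0.0]
contact_force: [-0.5, 1.7, 6.1]
gripper_width: 34.2
grasp_force: 60.0
```

Call:
drive_tool(
  deltas=[
    [[0,0,-1],[0,0,0]],
    [[0,0,-3],[0,0,0]],
    [[0,0,-4],[0,0,0]],
    [[0,0,-3],[0,0,0]],
    [[0,0,0],[0,0,0]],
    [[0,0,0],[0,0,0]],
    [[0,0,0],[0,0,0]],
  ],
)

```text
clock: 6.8
position: [489.5, -175.1, 86.2]
ee_rot: [-0.033, 0.999, 0.001, -0.002]
contact_force: [-0.3, -0.1, -4.9]
gripper_width: 33.8
grasp_force: 61.0
```

Run:
```python
from h import *
from scipy.optimize import minimize
def rend(d,p,exp=0,sc=4):
    x,y,a=p; P=np.array([[X,Y] for X,Y in((120+exp,150+exp),(120+exp,-150-exp),(-120-exp,-150-exp),(-120-exp,150+exp))],float)
    c,s=np.cos(a),np.sin(a); im=np.zeros((384*sc,512*sc),np.uint8)
    q=[]
    for z in(0,12): q.append(np.c_[c*P[:,0]-s*P[:,1]+x,s*P[:,0]+c*P[:,1]+y,np.full(4,z)])
    h=cv2.convexHull(((w2px(d,np.vstack(q))+.5)*sc).astype(np.float32)).astype(np.int32); cv2.fillConvexPoly(im,h,255)
    return cv2.resize(im,(512,384),interpolation=cv2.INTER_AREA)/255.
p0=np.array([532.5,140.6,np.radians(-8.9)])
for fn in('top0','side0'):
    d=load(fn); g=cv2.GaussianBlur(d['img'],(3,3),0).max(2).astype(float)
    band=(rend(d,p0,12)-rend(d,p0,-12))>.5
    out=np.median(g[(rend(d,p0,14)>.99)&(rend(d,p0,4)<.01)]); inn=np.median(g[rend(d,p0,-12)>.5])
    gn=np.clip((g-inn)/(out-inn),-.1,1.1)
    sat=d['img'].max(2).astype(int)-d['img'].min(2)
    # exclude beam side strip (x>60) in side view & arm pixels in the top one
    ex=np.zeros((384,512),bool)
    if fn=='top0': ex[186:,200:]=True; ex[100:130,115:135]=True; ex[115:130,205:215]=True
    print(fn,out,inn)
    def cost(p):
        m=cv2.GaussianBlur(1-rend(d,p),(3,3),0); e=np.abs(gn-m); return np.minimum(e,.7)[band&~ex].sum()
    r=minimize(cost,p0,method='Nelder-Mead',options=dict(initial_simplex=p0+np.array([[0,0,0],[5,0,0],[0,5,0],[0,0,.04]])))
    print(r.x[:2].round(1),np.degrees(r.x[2]).round(2),r.fun.round(1),cost(p0).round(1))
```

```text
top0 110.0 67.0
[531.7 140.8] -9.37 269.4 285.9
side0 144.0 75.0
[533.2 145.4] -9.01 142.3 193.0
```

Run:
```python
from h import *
from bench import arm
to(arm.read_state(),[510.5,85.3,70],80.85)
```

```text
pos [ 489.5 -175.1   86.2] yawy 93.81 tilt [-0.0046  0.001  -1.    ] delta cm [-3.84 25.84  1.64] turn 12.96 clock 6.8
```

Call:
drive_tool(
  deltas=[
    [[-0.3,1.5,0],[0,0,0]],
    [[-0.4,2.8,0],[0,0,0]],
    [[-0.4,3,0],[0,0,0]],
    [[-0.4,3,0],[0,0,0]],
    [[-0.4,3,0],[0,0,0]],
    [[-0.4,3,0],[0,0,0]],
    [[-0.4,3,0],[0,0,0]],
    [[-0.4,3,0],[0,0,0]],
    [[-0.4,2.3,0],[0,0,0]],
    [[-0.3,1.2,0],[0,0,0]],
    [[0,0,0],[0,0,4]],
    [[0,0,0],[0,0,5]],
  ],
)

```text
clock: 8.0
position: [511.0, 84.4, 86.5]
ee_rot: [0.046, 0.999, -0.001, -0.002]
contact_force: [0.6, -0.9, -3.1]
gripper_width: 33.8
grasp_force: 60.8
```

Call:
drive_tool(
  deltas=[
    [[0,0,0.6],[0,0,4]],
    [[0,0,1],[0,0,0]],
    [[0,0,0],[0,0,0]],
    [[0,0,0],[0,0,0]],
    [[0,0,0],[0,0,0]],
  ],
)

```text
clock: 8.5
position: [512.2, 84.5, 72.1]
ee_rot: [0.08, 0.997, -0.0, -0.0]
contact_force: [0.0, 0.4, -3.2]
gripper_width: 33.7
grasp_force: 60.8
```

Run:
```python
from h import *
from bench import arm
to(arm.read_state(),[510.5,85.3,20],80.85)
for n in('side','top'): grab(n,n+'4')
a=load('top4')['img'][95:215,130:280,::-1]; b=load('side4')['img'][110:230,210:360,::-1]
cv2.imwrite('pics/c5.png',np.hstack([cv2.convertScaleAbs(cv2.resize(i,(400,320),interpolation=cv2.INTER_CUBIC),alpha=1.6) for i in(a,b)]))
```

```text
pos [512.2  84.5  72.1] yawy 80.88 tilt [-1.e-04 -2.e-04 -1.e+00] delta cm [0.18 0.06 5.21] turn 0.03 clock 8.5
```

View pics/c5.png

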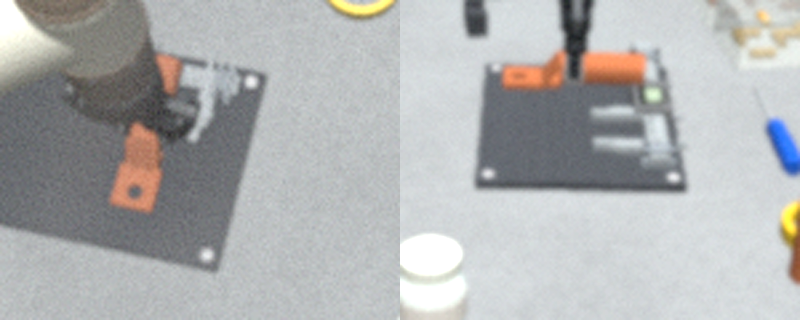

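The crops show the lug level above the plate and parallel to the jaws. In the side view the mouth is at (645,68). In the top view it is clear of the fixed jaw at (205,110).

Run:
```python
from h import *
s=load('side4'); uv=(np.array([[645,68],[502,77]])+.5-[400,0])/(400/150)-.5+[210,110]
W=px2w(s,uv,[110.5,97]); print(W.round(1))
for nm,p in(('mid',(532.3,142.5,-9.15)),('side',(533.2,145.4,-9.0))):
    a=np.radians(p[2]); Rz=np.array([[np.cos(a),-np.sin(a)],[np.sin(a),np.cos(a)]]); print(nm,((W[:,:2]-p[:2])@Rz).round(1))
t=load('top4'); k=400/150
g=lambda L:(np.array(L)+.5)/k-.5+[130,95]
e=px2w(t,g([(110,203),(151,212),(131,207.5)]),100.5); print(e.round(1))
# right plate corners, fixed jaw tip inner/outer
c=px2w(t,g([(266,75),(217,270)]),12); print(c.round(1)); j=px2w(t,g([(190,137),(203,141)]),33)
a=np.radians(-9.15);Rz=np.array([[np.cos(a),-np.sin(a)],[np.sin(a),np.cos(a)]])
for q in(c,j,e): print(((q[:,:2]-[532.3,142.5])@Rz).round(1))
```

```text
[[595.2  76.1 110.5]
 [433.1 100.3  97. ]]
mid [[ 72.6 -55.6]
 [-91.3 -57.4]]
side [[ 72.  -58.8]
 [-91.8 -60.2]]
[[436.8 116.6 100.5]
 [429.3  73.2 100.5]
 [433.1  94.3 100.5]]
[[622.6 -26.4  12. ]
 [390.3  11.9  12. ]]
[[ 116.  -152.4]
 [-119.4 -151.6]]
[[  17.8  -89.5]
 [  16.2 -104.9]]
[[-90.2 -40.7]
 [-90.6 -84.8]
 [-90.3 -63.3]]
```

Call:
drive_tool(
  deltas=[
    [[0.4,0,1],[0,0,0]],
    [[0,0,2],[0,0,0]],
    [[0,0,2],[0,0,0]],
    [[0,0,1.2],[0,0,0]],
    [[0,0,0.8],[0,0,0]],
    [[0,0,0.5],[0,0,0]],
    [[0,0,0],[0,0,0]],
    [[0,0,0],[0,0,0]],
    [[0,0,0],[0,0,0]],
  ],
)

```text
clock: 9.5
position: [508.7, 85.5, -2.1]
ee_rot: [0.08, 0.997, 0.0, 0.001]
contact_force: [-0.1, -0.4, -3.6]
gripper_width: 33.8
grasp_force: 60.9
```

Call:
drive_tool(
  deltas=[
    [[0,0,0.3],[0,0,0]],
    [[0,0,0.2],[0,0,0]],
    [[0,-0.2,0],[0,0,0]],
    [[0,-0.2,0],[0,0,0]],
    [[0,0,0],[0,0,0]],
    [[0,0,0],[0,0,0]],
  ],
)

```text
clock: 10.1
position: [507.5, 81.1, -7.7]
ee_rot: [0.08, 0.997, 0.0, 0.0]
contact_force: [0.4, 0.1, -4.2]
gripper_width: 33.7
grasp_force: 60.9
```

Call:
drive_tool(
  deltas=[
    [[0,-0.1,0],[0,0,0]],
    [[0,-0.1,0],[0,0,0]],
    [[0,0,0],[0,0,0]],
    [[0,0,0],[0,0,0]],
  ],
)

```text
clock: 10.5
position: [507.2, 79.3, -7.8]
ee_rot: [0.08, 0.997, 0.0, 0.0]
contact_force: [0.1, -0.0, -4.5]
gripper_width: 33.6
grasp_force: 60.9
```

Call:
drive_tool(
  deltas=[
    [[0,-0.1,0],[0,0,0]],
    [[0,0,0],[0,0,0]],
    [[0,0,0],[0,0,0]],
  ],
)

```text
clock: 10.8
position: [507.2, 78.9, -7.7]
ee_rot: [0.08, 0.997, 0.0, 0.0]
contact_force: [-1.1, 3.0, -4.3]
gripper_width: 33.9
grasp_force: 60.9
```

Call:
drive_tool(
  deltas=[
    [[0,-0.1,0],[0,0,0]],
    [[0,0,0],[0,0,0]],
    [[0,0,0],[0,0,0]],
  ],
)

```text
clock: 11.1
position: [507.2, 78.7, -7.7]
ee_rot: [0.079, 0.997, 0.001, 0.001]
contact_force: [-2.7, 7.8, -4.3]
gripper_width: 33.7
grasp_force: 61.0
```

Call:
drive_tool(
  deltas=[
    [[0,0.1,0.1],[0,0,0]],
    [[0,0,0],[0,0,0]],
    [[0,0,0],[0,0,0]],
  ],
)

```text
clock: 11.4
position: [507.5, 78.8, -8.6]
ee_rot: [0.08, 0.997, 0.0, 0.001]
contact_force: [-0.8, 6.2, -2.6]
gripper_width: 33.9
grasp_force: 61.0
```

Call:
drive_tool(
  deltas=[
    [[0,0,0.1],[0,0,0]],
    [[0,0,0],[0,0,0]],
    [[0,0,0],[0,0,0]],
  ],
)

```text
clock: 11.7
position: [507.7, 78.8, -9.3]
ee_rot: [0.08, 0.997, 0.0, 0.001]
contact_force: [-1.6, 5.0, -0.8]
gripper_width: 34.0
grasp_force: 61.4
```

Call:
drive_tool(
  deltas=[
    [[0,0.1,0.1],[0,0,0]],
    [[0,0,0],[0,0,0]],
  ],
)

```text
clock: 11.9
position: [507.7, 78.8, -9.3]
ee_rot: [0.079, 0.997, -0.0, 0.0]
contact_force: [-2.7, 1.7, 7.0]
gripper_width: 33.6
grasp_force: 62.3
```

Call:
drive_tool(
  deltas=[
    [[0,0,0],[0,0,0]],
    [[0,0,0],[0,0,0]],
    [[0,0,0],[0,0,0]],
    [[0,0,0],[0,0,0]],
    [[0,0,0],[0,0,0]],
    [[0,0,-1],[0,0,0]],
    [[0,0,-3],[0,0,0]],
    [[0,0,-4],[0,0,0]],
    [[0,0,-3],[0,0,0]],
    [[0,0,0],[0,0,0]],
    [[0,0,0],[0,0,0]],
  ],
  claw=6.5,
)

```text
clock: 13.0
position: [507.4, 79.5, 100.4]
ee_rot: [0.08, 0.997, 0.001, 0.001]
contact_force: [-0.5, -0.4, -1.4]
gripper_width: 64.9
grasp_force: 0.0
```

Run:
```python
from h import *
from bench import arm
s=arm.read_state(); print(s['joints'].round(3)); to(s,[624.7,151.1,60],-9.15)
```

```text
[ 0.472  0.296 -0.404 -0.    -0.868 -2.202]
pos [507.4  79.5 100.4] yawy 80.84 tilt [ 0.002   0.0013 -1.    ] delta cm [-10.44   8.93   4.07] turn 89.99 clock 13.0
```

Call:
drive_tool(
  deltas=[
    [[-2,1.8,0],[0,0,-8]],
    [[0,0,0],[0,0,-8.2]],
    [[0,0,0],[0,0,-8.2]],
    [[0,0,0],[0,0,-8.2]],
    [[0,0,0],[0,0,-8.2]],
    [[0,0,0],[0,0,-8.2]],
    [[0,0,0],[0,0,-8.2]],
    [[0,0,0],[0,0,-8.2]],
    [[0,0,0],[0,0,-8.2]],
    [[0,0,0],[0,0,-8.2]],
    [[0,0,0],[0,0,-8.2]],
    [[0,0,0],[0,0,0]],
  ],
  claw=7.5,
)

```text
clock: 14.2
position: [528.8, 93.5, 97.9]
ee_rot: [-0.648, 0.761, 0.0, -0.001]
contact_force: [0.4, -0.4, 0.5]
gripper_width: 74.8
grasp_force: 0.0
```

Run:
```python
from h import *
from bench import arm
to(arm.read_state(),[624.7,151.1,60],170.85)
```

```text
pos [528.8  93.5  97.9] yawy 170.83 tilt [-0.0029 -0.0012 -1.    ] delta cm [-7.22 -8.56  3.75] turn -0.02 clock 14.2
```

Call:
drive_tool(
  deltas=[
    [[-2.4,-2.8,0],[0,0,0]],
    [[-2.4,-2.8,0],[0,0,0]],
    [[-2.4,-2.9,1],[0,0,0]],
    [[0,0,1.5],[0,0,0]],
    [[0,0,1],[0,0,0]],
    [[0,0,0],[0,0,0]],
    [[0,0,0],[0,0,0]],
    [[0,0,0],[0,0,0]],
  ],
)

```text
clock: 15.0
position: [625.3, 151.3, 65.3]
ee_rot: [-0.648, 0.761, -0.0, 0.001]
contact_force: [-1.1, 0.4, 0.8]
gripper_width: 74.9
grasp_force: 0.0
```

Run:
```python
from h import *
from bench import arm
to(arm.read_state(),[624.7,151.1,-8],170.85)
for n in('side','top'): grab(n,n+'5')
a=load('top5')['img'][95:215,130:280,::-1]; b=load('side5')['img'][105:195,230:342,::-1]
cv2.imwrite('pics/c6.png',np.hstack([cv2.convertScaleAbs(cv2.resize(i,(400,320),interpolation=cv2.INTER_CUBIC),alpha=1.6) for i in(a,b)]))
```

```text
pos [625.3 151.3  65.3] yawy 170.82 tilt [ 1.3e-03  4.0e-04 -1.0e+00] delta cm [0.04 0.06 7.33] turn -0.03 clock 15.0
```

View pics/c6.png

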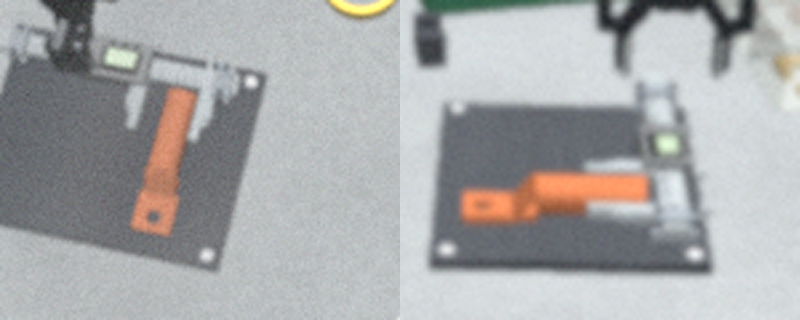

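The crops show the lug flat on the plate and square along the fixed jaw, with its mouth near the jaw roots. The fingers are open above the slide. In the side crop the slide body spans about (641–693, 122–165).

Run:
```python
from h import *
a=np.radians(-9.15);Rz=np.array([[np.cos(a),-np.sin(a)],[np.sin(a),np.cos(a)]])
s=load('side5');k=400/112
g=lambda L:(np.array(L,float)-[400,0]+.5)/k-.5+[230,105]
q=lambda L,z:((px2w(s,g(L),z)[:,:2]-[533.2,145.4])@Rz).round(1)
print('body',q([(641,122),(643,165),(690,122),(693,165)],41).tolist())
print('mjaw tip far/near',q([(585,160)],33).tolist(),'mouth',q([(650,188)],29).tolist())
print('tips',px2w(s,g([(622,70),(722,72)]),65+34).round(1).tolist())
t=load('top5');k2=400/150
h=lambda L:(np.array(L,float)+.5)/k2-.5+[130,95]
r=lambda L,z:((px2w(t,h(L),z)[:,:2]-[532.,140.7])@Rz).round(1)
print('top mjaw inner tip, fixed inner tip',r([(137,127),(190,137)],33).tolist(),'mouth',r([(182,90)],40).tolist(),'body right end',r([(149,81),(156,53)],41).tolist(),'palm end corners',r([(131,228),(171,236)],19).tolist())
```

```text
body [[70.4, 55.0], [66.6, -30.2], [116.5, 56.8], [111.4, -28.6]]
mjaw tip far/near [[16.0, -7.5]] mouth [[72.2, -50.6]]
tips [[588.3, 181.2, 99.0], [678.2, 166.0, 99.0]]
top mjaw inner tip, fixed inner tip [[16.9, -26.4], [17.8, -87.7]] mouth [[67.8, -66.8]] body right end [[70.3, -27.8], [105.0, -26.8]] palm end corners [[-94.6, -46.2], [-94.1, -92.0]]
```

Call:
drive_tool(
  deltas=[
    [[0.4,0,1.5],[0,0,0]],
    [[0,0,2],[0,0,0]],
    [[0,0,2],[0,0,0]],
    [[0,0,1],[0,0,0]],
    [[0,0,0.6],[0,0,0]],
    [[0,0,0.4],[0,0,0]],
    [[0,0,0],[0,0,0]],
    [[0,0,0],[0,0,0]],
  ],
)

```text
clock: 15.9
position: [625.1, 147.8, -10.0]
ee_rot: [-0.649, 0.761, -0.0, 0.001]
contact_force: [-0.0, -0.7, 0.1]
gripper_width: 75.0
grasp_force: 0.0
```

Call:
drive_tool(
  deltas=[
    [[0,0,0],[0,0,0]],
    [[0,0,0],[0,0,0]],
    [[0,0,0],[0,0,0]],
    [[0,0,0],[0,0,0]],
    [[0,0,0],[0,0,0]],
    [[0,0,0],[0,0,0]],
  ],
  claw=4.0,
)

```text
clock: 16.5
position: [624.9, 147.7, -9.8]
ee_rot: [-0.649, 0.761, -0.0, 0.0]
contact_force: [-1.2, -0.3, 5.8]
gripper_width: 46.6
grasp_force: 62.9
```

Call:
drive_tool(
  deltas=[
    [[0.2,0,0],[0,0,0]],
    [[0.2,0,0],[0,0,0]],
    [[0.2,0,0],[0,0,0]],
    [[0.2,0,0],[0,0,0]],
    [[0.2,0,0],[0,0,0]],
  ],
)

```text
clock: 17.0
position: [623.4, 138.7, -9.8]
ee_rot: [-0.649, 0.761, 0.0, 0.001]
contact_force: [-2.7, 3.2, 5.9]
gripper_width: 46.8
grasp_force: 62.9
```

Call:
drive_tool(
  deltas=[
    [[0.15,0,0],[0,0,0]],
    [[0.15,0,0],[0,0,0]],
    [[0.1,0,0],[0,0,0]],
    [[0.1,0,0],[0,0,0]],
    [[0,0,0],[0,0,0]],
  ],
)

```text
clock: 17.5
position: [622.6, 133.6, -9.8]
ee_rot: [-0.649, 0.761, -0.0, 0.001]
contact_force: [-1.9, 2.6, 5.4]
gripper_width: 46.8
grasp_force: 62.9
```

Call:
drive_tool(
  deltas=[
    [[0.1,0,0],[0,0,0]],
    [[0.1,0,0],[0,0,0]],
    [[0.1,0,0],[0,0,0]],
    [[0,0,0],[0,0,0]],
  ],
)

```text
clock: 17.9
position: [622.1, 130.6, -9.8]
ee_rot: [-0.649, 0.761, -0.0, 0.001]
contact_force: [-1.9, 1.4, 5.5]
gripper_width: 46.7
grasp_force: 62.9
```

Call:
drive_tool(
  deltas=[
    [[0.1,0,0],[0,0,0]],
    [[0.1,0,0],[0,0,0]],
    [[0,0,0],[0,0,0]],
  ],
)

```text
clock: 18.2
position: [621.8, 128.6, -9.9]
ee_rot: [-0.649, 0.761, -0.0, 0.001]
contact_force: [-2.1, 3.5, 5.8]
gripper_width: 46.7
grasp_force: 62.9
```

Call:
drive_tool(
  deltas=[
    [[0.1,0,0],[0,0,0]],
    [[0.1,0,0],[0,0,0]],
    [[0,0,0],[0,0,0]],
  ],
)

```text
clock: 18.5
position: [621.5, 126.7, -9.8]
ee_rot: [-0.649, 0.761, -0.0, 0.001]
contact_force: [-1.6, 2.2, 6.4]
gripper_width: 46.8
grasp_force: 62.9
```

Call:
drive_tool(
  deltas=[
    [[0.1,0,0],[0,0,0]],
    [[0,0,0],[0,0,0]],
    [[0,0,0],[0,0,0]],
  ],
)

```text
clock: 18.8
position: [621.3, 125.7, -9.8]
ee_rot: [-0.649, 0.761, -0.0, 0.001]
contact_force: [-2.3, 2.6, 5.2]
gripper_width: 46.4
grasp_force: 62.9
```

Call:
drive_tool(
  deltas=[
    [[0.1,0,0],[0,0,0]],
    [[0,0,0],[0,0,0]],
    [[0,0,0],[0,0,0]],
  ],
)

```text
clock: 19.1
position: [621.1, 124.7, -9.8]
ee_rot: [-0.649, 0.761, -0.0, 0.001]
contact_force: [-1.9, 1.6, 6.3]
gripper_width: 46.8
grasp_force: 63.0
```

Call:
drive_tool(
  deltas=[
    [[0.1,0,0],[0,0,0]],
    [[0,0,0],[0,0,0]],
  ],
)

```text
clock: 19.3
position: [620.9, 123.7, -9.8]
ee_rot: [-0.649, 0.761, -0.0, 0.001]
contact_force: [-2.1, 2.9, 4.9]
gripper_width: 46.6
grasp_force: 62.9
```

Call:
drive_tool(
  deltas=[
    [[0.1,0,0],[0,0,0]],
    [[0,0,0],[0,0,0]],
  ],
)

```text
clock: 19.5
position: [620.9, 123.4, -9.8]
ee_rot: [-0.649, 0.761, 0.0, 0.001]
contact_force: [-2.3, 4.5, 5.7]
gripper_width: 46.4
grasp_force: 62.9
```

Call:
drive_tool(
  deltas=[
    [[0.1,0,0],[0,0,0]],
    [[0,0,0],[0,0,0]],
  ],
)

```text
clock: 19.7
position: [621.0, 123.4, -9.8]
ee_rot: [-0.649, 0.761, 0.0, 0.002]
contact_force: [-2.9, 6.8, 4.7]
gripper_width: 46.7
grasp_force: 62.9
```

Call:
drive_tool(
  deltas=[
    [[0.1,0,0],[0,0,0]],
    [[0,0,0],[0,0,0]],
    [[0,0,0],[0,0,0]],
  ],
)

```text
clock: 20.0
position: [621.0, 123.3, -9.8]
ee_rot: [-0.649, 0.761, 0.0, 0.003]
contact_force: [-2.4, 10.9, 5.9]
gripper_width: 46.9
grasp_force: 62.9
```

Call:
drive_tool(
  deltas=[
    [[0.05,0,0],[0,0,0]],
    [[0,0,0],[0,0,0]],
    [[0,0,0],[0,0,0]],
  ],
)

```text
clock: 20.3
position: [621.0, 123.3, -9.8]
ee_rot: [-0.649, 0.761, 0.001, 0.003]
contact_force: [-2.1, 10.9, 4.0]
gripper_width: 46.7
grasp_force: 62.8
```

Call:
drive_tool(
  deltas=[
    [[0.05,0,0],[0,0,0]],
    [[0,0,0],[0,0,0]],
    [[0,0,0],[0,0,0]],
    [[0,0,0],[0,0,0]],
  ],
)

```text
clock: 20.7
position: [621.0, 123.3, -9.8]
ee_rot: [-0.649, 0.761, 0.001, 0.003]
contact_force: [-1.9, 13.4, 4.7]
gripper_width: 46.8
grasp_force: 62.8
```

Call:
drive_tool(
  deltas=[
    [[0,0,0],[0,0,0]],
    [[0,0,0],[0,0,0]],
    [[0,0,0],[0,0,0]],
    [[0,0,0],[0,0,0]],
    [[0,0,0],[0,0,0]],
  ],
  claw=7.5,
)

```text
clock: 21.2
position: [619.9, 118.4, -11.0]
ee_rot: [-0.648, 0.761, 0.0, -0.0]
contact_force: [0.5, 0.4, 0.0]
gripper_width: 75.0
grasp_force: 0.0
```

Call:
drive_tool(
  deltas=[
    [[0,0,-1],[0,0,0]],
    [[0,0,-3],[0,0,0]],
    [[0,0,-4],[0,0,0]],
    [[-2,0,-4],[0,0,0]],
    [[-4,0,-2],[0,0,0]],
    [[-4,0,0],[0,0,0]],
    [[-4,0,0],[0,0,0]],
    [[-4,0,0],[0,0,0]],
    [[0,0,0],[0,0,0]],
    [[0,0,0],[0,0,0]],
  ],
)

```text
clock: 22.2
position: [648.2, 297.2, 129.3]
ee_rot: [-0.649, 0.761, 0.0, -0.0]
contact_force: [-0.6, 0.2, 1.0]
gripper_width: 74.9
grasp_force: 0.0
```

Run:
```python
from h import *
for n in('side','top'): grab(n,n+'6')
a=load('top6')['img'][95:215,130:280,::-1]; b=load('side6')['img'][105:195,230:342,::-1]
cv2.imwrite('pics/c7.png',np.hstack([cv2.convertScaleAbs(cv2.resize(i,(400,320),interpolation=cv2.INTER_CUBIC),alpha=1.6) for i in(a,b)]))
```

```text
(no output)
```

View pics/c7.png

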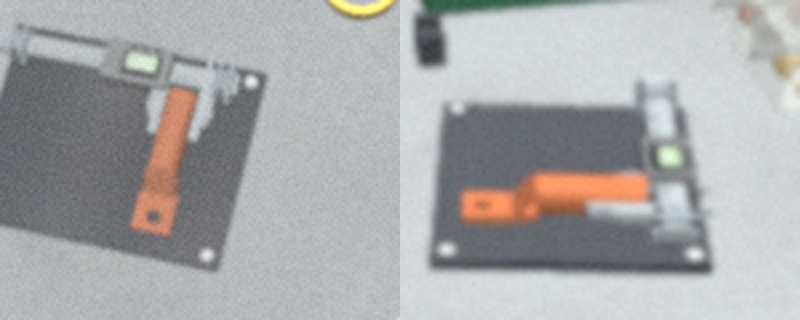

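The final crops show the barrel held between both jaws. The moving jaw is at (155,110), the fixed jaw at (205,110), and the mouth at (182,90) is near the jaw roots. The lug is square to the jaws and the arm is well clear, so I'm handing in.

```bash
python3 -c "
from bench import arm
print(arm.job_done())"
```

```text
the job is handed in; nothing more can be done
None
```

The lug nearest the caliper is lying flat on the plate, nipped square between the jaws at about 13 N along the slide with its mouth well past mid-jaw; I left the other two lugs alone and handed the job in at about 22 s.

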